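Sweep the carving offcuts into the scrap tray

ROBOT

A 6-joint arm with a two-finger parallel gripper is mounted at the origin on the work surface. World frame = base frame: x ahead of the robot, y to its left, z up, the work surface at z = 0. Lengths are in m, angles in rad, forces in N, time in s.
With the tool pointing down it reaches from about 0.35 to 0.975 m from the base axis. Payload 4.9 kg.
Tool frame: the origin (TCP) lies at the very end of the fingers, on their centre line; the grasp point (between the pads) lies 19 mm behind it; z points along the fingers, y is the line along which they close (so a half turn about z gives the same grasp; the last joint's range is limited). The gripper opens to 85 mm and grips with 20 to 120 N. Pads are 22 mm wide; open, the fingers measure 114 mm over their backs; the gripper's body (76 mm by 85 mm) begins 54 mm behind the grasp point. The pads swing forward as they close: fully open they stand 13 mm farther back than shut.
Start: joints at [-1.251, 0.053, 1.613, -0, 1.476, -0.119], TCP at [0.266, -0.566, 0.191] pointing down, gripper open.
Joint ranges: [-3.01, 3.01], [-1.01, 2.22], [0.06, 2.58], [-1.02, 4.17], [0.09, 2.62], [-3.14, 3.14]. Speed limits (rad/s): [2.57, 2.57, 3.14, 3.14, 3.14, 3.14].

INTERFACE

Orientations are given as a unit quaternion [w, x, y, z].
In Python, from plant import manip gives the robot as it stands.
- The arm moves only by the tool send_rows, never from a script. Its argument "increments" is a list of rows, each an object of numbers: "claw": the closure, from -1 (fully open) to 1 (shut); "dx", "dy", "dz": the shift along the tool's x, y, z in units of 0.5 m (1.0 is 0.5 m); "yaw": the turn about the tool's z in units of 1.5 rad (1.0 is 1.5 rad). A call has 1 to 20 rows; each row is the pose to reach, as a shift and turn from the pose commanded when the call began, along the tool's axes at that moment; what a row does not reach only later rows make up. A row lasts 1/8 s, in which the tool goes at most 62.5 mm and 10.7 degrees, less where a joint would pass 70% of its speed; a pose out of reach is approached as far as the arm can. A call with a number of a shift or a turn outside -1 to 1 is refused whole. A call with a gripper value outside its range is refused whole. The fingers move at their own pace and stop on an object; the grip force is fixed at half the most. Time passes only in rows, so rows that repeat a pose let the fingers close. It gives the time, the measured TCP pose, the force, the opening and the grip force at its end, in the units of the state.
- manip.state(): the state, without advancing time (a new reading comes with each control period).
- manip.grab_frame(name): name is "scene" or "side" or "wrist"; returns the picture (384x512x3 uint8, red, green, blue); there is no depth.
- manip.camera_params(name): a dict with "camera_matrix" (3x3 intrinsics, pixels), "extrinsics" (4x4, takes a point from world to camera coordinates); the wrist camera has in their place "tool_from_camera" (4x4, takes a point from camera to tool coordinates, whose origin is the TCP and whose axes are the flange's). Camera axes: x right, y down, z forward; pixel columns grow to the right and rows downward; lengths in m; the calibration is good to about 2 mm. A picture is of the moment at which its call begins: read the wrist's pose just before it. camera_params takes no time and is no camera call.
- manip.job_done(): hands the job in; it is judged then, once.
The state is a dict: "time": time; "joint_pos": joint angles; "joint_vel": joint speeds; "joint_efforts": joint torques, N m; "tool_pos": TCP position; "tool_rot": TCP orientation; "contact_force": force on the tool from outside, world axes, zero at the start; "ft_torque": the same for the moment, N m; "gripper_width": opening from 0.0 (shut) to 1.0 (fully open); "grasp_force": force on a finger pad.
Only numpy, scipy, OpenCV 4.12 (cv2) and the standard library are available. Lean on these libraries where they do the work, as an engineer would, in place of code of your own. Each camera call takes 0.05 s, during which the arm holds its last target. There are 200 camera calls.

TASK

Clear the carving board: with the closed fingers, sweep the three dark wooden offcuts along the board and over its edge so that all three end up in the orange scrap tray beside it; push them only, do not pick them up. Leave the red finial standing and the chisel lying where they are.

Things in the scene. Friction and masses are not known exactly. Their poses are not given: they have to be found in the camera images.
- carving_board: fixed plywood board, 300 (x) by 260 (y) by 40 mm thick; origin: centre of underside, x away from the robot, turned up to 0.2 rad. Stop rail 20 wide, 12 high along the far edge (centre x +138 mm); side edges y = +-130 mm open. Offcuts and finial each have their own lane (board x near -78, -24, 30 or 84, within 5 mm; |y| < 60 mm), so the way along board y to either side is free
- scrap_tray: fixed orange plastic tray, empty, open on top, 260 (x) by 130 (y) by 32 mm high outside, walls and floor about 4 mm. Origin: centre of its underside; axes parallel to the board's. It stands against the left (+y) or right (-y) side edge of the board, 2 mm gap, rim 8 mm below the board's top, so what is pushed over that edge falls in
- tool_tray: fixed grey plastic tray of the same size against the other side edge of the board, holding three fixed carving tools (up to 26 mm high); no offcut belongs in it. Origin: centre of its underside
- offcut_block: dark walnut offcut, loose, about 25 g, lying on the carving board and turned any way; plain block 36 mm (x) by 30 mm (y) by 20 mm high. Origin: centre of its underside
- offcut_step: dark walnut offcut, loose, about 25 g, lying on the carving board and turned any way; stepped, 40 mm (x) by 30 mm (y), 20 mm high over its -x half and 10 mm over its +x half. Origin: centre of its underside
- offcut_corner: dark walnut offcut, loose, about 25 g, lying on the carving board and turned any way; L-shaped, 40 mm (x) by 34 mm (y) with one corner missing (at +x, +y), 18 mm high. Origin: near the centre of its underside
- offcut_block_center (a point): the middle of that offcut, 10 mm above the centre of its underside
- offcut_step_center (a point): the middle of that offcut, 10 mm above the centre of its underside
- offcut_corner_center (a point): the middle of that offcut, 10 mm above the centre of its underside
- finial: red lacquered turned wooden finial, loose, 32 mm diameter at the foot, 58 mm high, standing upright on the carving board among the offcuts. Origin: centre of its underside. Must stay
- chisel: wood chisel, loose, lying on the carving board along its near edge (board x about -128 mm), about 213 mm long, 24 mm wide and high at its pale wooden handle, steel blade. Origin: under the middle, where the handle ends; its x points to the blade tip. Must stay

How it is judged:
By the outcome, as a careful person would: the job done as asked, in the order asked, and still so for the second after the job is handed in, with the robot touching nothing.
It also fails if it takes over 64 s, if anything falls off the work surface, if the arm or the gripper's body presses on something with over 40 N, if the wrist force passes 120 N, or if a joint passes its speed limit or range.

## Working session

There is one attempt and no reset: what is moved stays moved. The work goes in short steps, Python scripts to look and compute and a tool call to move; the robot and the scene stay as the last step left them, time stands still between calls to the robot, and variables do not carry over. Pictures are saved under pics/ and viewed, at most 10 in all, crops included, and the job is handed in when it is done.

Besides the shell and the picture viewer there is one more tool, called after "Call:" as name(argument=value, ...), one argument or row to a line, values as JSON. send_rows: Moves the arm, as the interface text tells. Shifts and turns lie within -1 to 1; 1 stands for 0.5 m of shift or 1.5 rad of turn. Its arguments: {"type":"object","properties":{"increments":{"type":"array","items":{"type":"object","properties":{"claw":{"type":"number"},"dx":{"type":"number"},"dy":{"type":"number"},"dz":{"type":"number"},"yaw":{"type":"number"}}}}},"required":["increments"]}

```bash
mkdir -p pics; python3 - <<'E'
from plant import manip
import cv2
for n in("scene","side"):
    f=manip.grab_frame(n); cv2.imwrite(f"pics/{n}0.png",cv2.resize(f[:,:,::-1],(800,600),interpolation=cv2.INTER_CUBIC))
    p=manip.camera_params(n);print(n,p["camera_matrix"],p["extrinsics"])
print(manip.camera_params("wrist"))
s=manip.state();print(s["tool_pos"],s["tool_rot"],s["time"],s["gripper_width"])
E
```

```text
scene [[358.56183397   0.         257.4365818 ]
 [  0.         358.56183397 191.17797518]
 [  0.           0.           1.        ]] [[ 0.67400217  0.73865225 -0.0106738  -0.37388176]
 [ 0.61569349 -0.56967239 -0.54442161 -0.29459924]
 [-0.40821882  0.36036956 -0.83874381  0.9955849 ]
 [ 0.          0.          0.          1.        ]]
side [[391.28503311   0.         257.56373293]
 [  0.         391.28503311 199.23102394]
 [  0.           0.           1.        ]] [[-0.83429532 -0.55121055  0.01087463  0.46424913]
 [-0.36549006  0.53821185 -0.75943731  0.23190911]
 [ 0.412757   -0.63756956 -0.6504896   0.60821865]
 [ 0.          0.          0.          1.        ]]
{'camera_matrix': array([[334.20511159,   0.        , 261.35752794],
       [  0.        , 334.20511159, 192.44914315],
       [  0.        ,   0.        ,   1.        ]]), 'tool_from_camera': array([[ 3.75818911e-04, -9.55926918e-01, -2.93604472e-01,
         7.48631360e-02],
       [ 9.99999920e-01,  3.18157688e-04,  2.44149490e-04,
         1.36774773e-03],
       [-1.39976549e-04, -2.93604540e-01,  9.55926961e-01,
        -1.82660952e-01],
       [ 0.00000000e+00,  0.00000000e+00,  0.00000000e+00,
         1.00000000e+00]])}
[ 0.26534477 -0.56515695  0.19019593] [-9.28391411e-04  9.76025501e-01  2.17654207e-01 -8.12114653e-05] 0.1 0.9997266343323162
```

View pics/scene0.png

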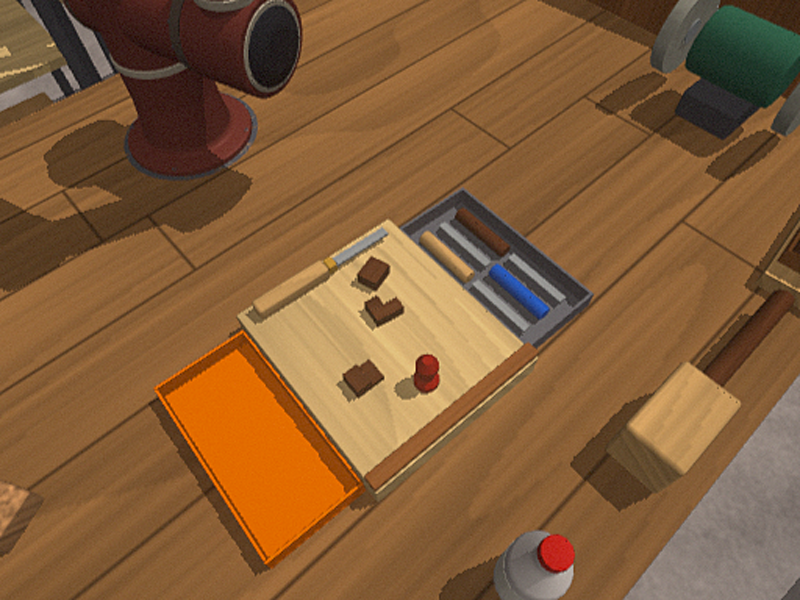

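View pics/side0.png

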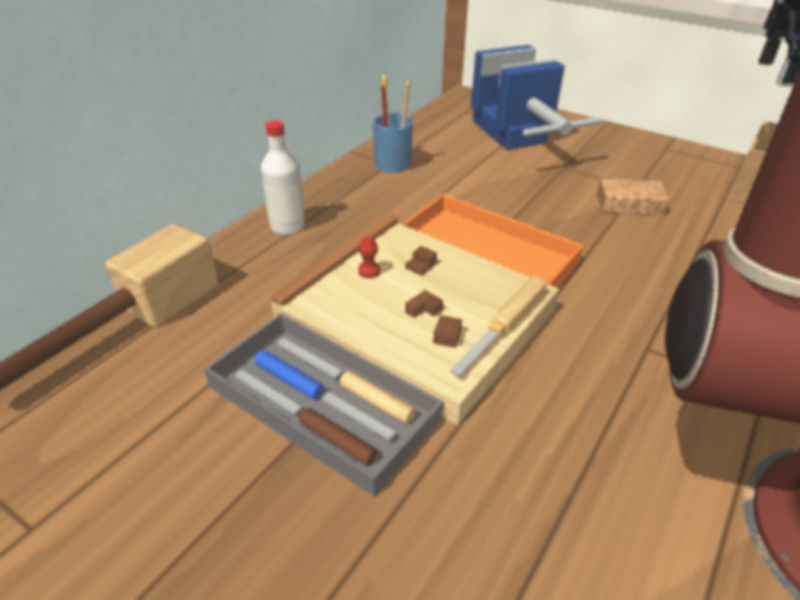

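The scene view shows the orange tray on the −y side. The three offcuts are at about (373,273), (384,309) and (363,378), and the finial foot is at (427,388). I'll zoom in for accuracy.

```bash
python3 - <<'E'
import cv2
f=cv2.imread("pics/scene0.png") # 800x600
c=cv2.resize(f[215:500,230:545],None,fx=2.1,fy=2.1,interpolation=cv2.INTER_CUBIC)[:600]
cv2.imwrite("pics/crop.png",c)
E
```

```text
(no output)
```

View pics/crop.png

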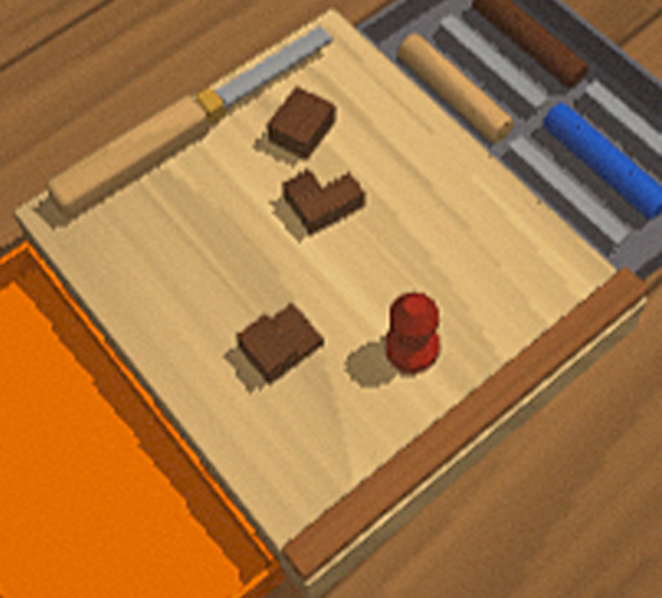

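```bash
cat > h.py <<'E'
import numpy as np
from plant import manip
from scipy.optimize import least_squares
P=manip.camera_params("scene");K=P["camera_matrix"];E=P["extrinsics"]
def ray(c,z):
    p=(np.array(c)/2.1+[230,215])*.64
    d=E[:3,:3].T@np.linalg.solve(K,[p[0],p[1],1]);o=-E[:3,:3].T@E[:3,3]
    return (o+d*(z-o[2])/d[2])[:2]
C=[((333,10),-.15,.13),((18,210),-.15,-.13),((305,588),.15,-.13),((645,305),.15,.13)]
W=[ray(c[0],.04) for c in C]
R=lambda t:np.array([[np.cos(t),-np.sin(t)],[np.sin(t),np.cos(t)]])
r=least_squares(lambda q:np.ravel([q[:2]+R(q[2])@c[1:]-w for c,w in zip(C,W)]),[.5,-.1,0])
q=r.x
B=lambda w:R(q[2]).T@(w-q[:2])
E
python3 - <<'E'
from h import *
np.set_printoptions(precision=4,suppress=True)
print(q,r.fun)
for n,z,l in[("block",.06,[(299,88),(335,103),(308,145),(270,122)]),("corner",.058,[(285,180),(307,170),(318,190),(348,175),(362,195),(308,223)]),("step",.055,[(292,304),(322,338),(270,372),(238,335)]),("finial",.04,[(412,355)]),("chisel",.05,[(55,190),(210,103),(328,38)])]:
    b=np.array([B(ray(c,z)) for c in l]);print(n,b.min(0),b.max(0),b.mean(0))
Z=.046
s=manip.state();print(s["tool_pos"],s["joint_pos"])
E
```

```text
[ 0.5595 -0.0368 -0.0543] [ 0.0004  0.0016 -0.0021 -0.0029  0.0004 -0.0011  0.0014  0.0023]
block [-0.0984  0.0286] [-0.0591  0.07  ] [-0.08    0.0486]
corner [-0.0485  0.002 ] [-0.0096  0.0424] [-0.0292  0.0234]
step [ 0.0169 -0.0739] [ 0.0491 -0.0378] [ 0.0335 -0.0557]
finial [ 0.0851 -0.0003] [ 0.0851 -0.0003] [ 0.0851 -0.0003]
chisel [-0.139  -0.1027] [-0.1259  0.105 ] [-0.1324  0.0045]
[ 0.2653 -0.5652  0.1902] [-1.251   0.0533  1.6142  0.      1.476  -0.119 ]
```

```bash
python3 - <<'E'
from h import *
np.set_printoptions(precision=4,suppress=True)
s=manip.state();w,x,y,z=s["tool_rot"]
h=2*np.arctan2(y,x);T=q[:2]+R(q[2])@[-.079,.105]
d=R(h).T@(T-s["tool_pos"][:2])
print("shift units dx,dy",d[0]/.5,-d[1]/.5,"dz to .10",(s["tool_pos"][2]-.10)/.5,"yaw",(h-q[2])/1.5)
for n,z,l in[("block",.06,[(299,88),(335,103),(308,145),(270,122)]),("corner",.058,[(285,180),(307,170),(318,190),(348,175),(362,195),(308,223)]),("step",.055,[(292,304),(322,338),(270,372),(238,335)])]:
    print(n,np.array([B(ray(c,z)) for c in l]))
E
```

```text
shift units dx,dy 0.9417715101871951 -0.9663018258367049 dz to .10 0.18039185714965644 yaw 0.3287306610747834
block [[-0.0984  0.0595]
 [-0.0739  0.07  ]
 [-0.0591  0.0364]
 [-0.0886  0.0286]]
corner [[-0.0485  0.01  ]
 [-0.0457  0.0251]
 [-0.0297  0.0213]
 [-0.0265  0.0424]
 [-0.0096  0.0398]
 [-0.015   0.002 ]]
step [[ 0.0209 -0.0379]
 [ 0.0491 -0.0378]
 [ 0.0469 -0.0734]
 [ 0.0169 -0.0739]]
```

Call:
send_rows(
  increments=[
    {"dx": 0.942,"dy": -0.966,"dz": 0,"yaw": 0.329,"claw": 1},
    {"dx": 0.942,"dy": -0.966,"dz": 0,"yaw": 0.329,"claw": 1},
    {"dx": 0.942,"dy": -0.966,"dz": 0,"yaw": 0.329,"claw": 1},
    {"dx": 0.942,"dy": -0.966,"dz": 0,"yaw": 0.329,"claw": 1},
    {"dx": 0.942,"dy": -0.966,"dz": 0,"yaw": 0.329,"claw": 1},
    {"dx": 0.942,"dy": -0.966,"dz": 0,"yaw": 0.329,"claw": 1},
    {"dx": 0.942,"dy": -0.966,"dz": 0,"yaw": 0.329,"claw": 1},
    {"dx": 0.942,"dy": -0.966,"dz": 0,"yaw": 0.329,"claw": 1},
    {"dx": 0.942,"dy": -0.966,"dz": 0,"yaw": 0.329,"claw": 1},
    {"dx": 0.942,"dy": -0.966,"dz": 0,"yaw": 0.329,"claw": 1},
    {"dx": 0.942,"dy": -0.966,"dz": 0,"yaw": 0.329,"claw": 1},
    {"dx": 0.942,"dy": -0.966,"dz": 0,"yaw": 0.329,"claw": 1},
    {"dx": 0.942,"dy": -0.966,"dz": 0,"yaw": 0.329,"claw": 1},
    {"dx": 0.942,"dy": -0.966,"dz": 0.18,"yaw": 0.329,"claw": 1},
    {"dx": 0.942,"dy": -0.966,"dz": 0.18,"yaw": 0.329,"claw": 1},
    {"dx": 0.942,"dy": -0.966,"dz": 0.18,"yaw": 0.329,"claw": 1},
    {"dx": 0.942,"dy": -0.966,"dz": 0.18,"yaw": 0.329,"claw": 1},
    {"dx": 0.942,"dy": -0.966,"dz": 0.18,"yaw": 0.329,"claw": 1},
  ],
)

```text
time: 2.35
tool_pos: [0.4883, 0.0712, 0.1036]
tool_rot: [-0.0, 1.0, -0.028, 0.002]
contact_force: [0.3, 0.2, -0.1]
gripper_width: -0.001
grasp_force: 0.0
```

```bash
cat > look.py <<'E'
from h import *
import cv2,sys
s=manip.state();w,x,y,z=s["tool_rot"]
print("t",s["time"],"board xy",B(s["tool_pos"][:2]),"z",s["tool_pos"][2],"yaw err",2*np.arctan2(y,x)-q[2],"g",s["gripper_width"],s["contact_force"])
for n in sys.argv[1:]:
    v,nm=n.split(":");cv2.imwrite(f"pics/{nm}.png",cv2.resize(manip.grab_frame(v)[:,:,::-1],(800,600),interpolation=cv2.INTER_CUBIC))
E
python3 look.py wrist:w1
```

```text
t 2.35 board xy [-0.0770143   0.10398139] z 0.10363430680815888 yaw err -0.0011904722249371016 g -0.0006579603647228069 [ 0.25060668  0.22611658 -0.14489202]
```

View pics/w1.png

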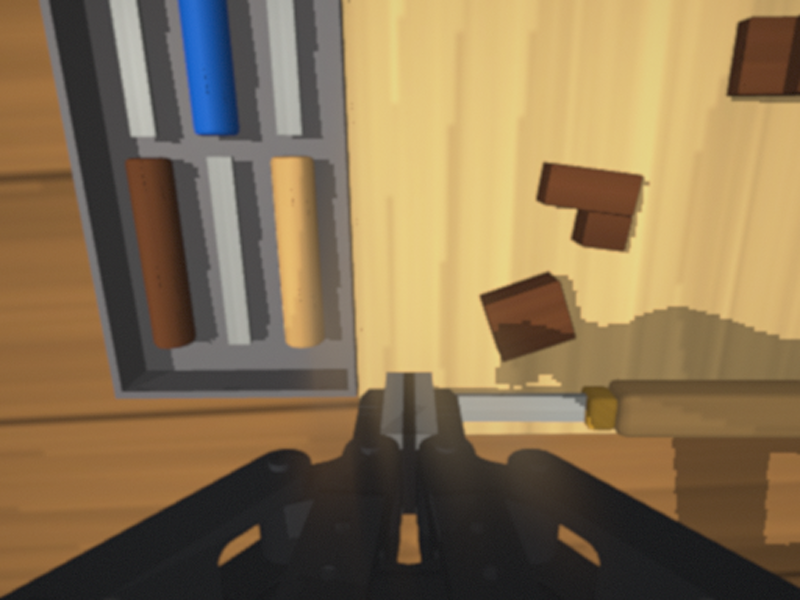

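The wrist view confirms the layout: block at (530,315), corner at (595,205), step at the right edge. The fingers are shut and clear. Lowering beside the block.

Call:
send_rows(
  increments=[
    {"dz": 0.06,"claw": 1},
    {"dz": 0.108,"claw": 1},
    {"dz": 0.108,"claw": 1},
    {"dz": 0.108,"claw": 1},
    {"dz": 0.108,"claw": 1},
  ],
)

```text
invalid input
```

```bash
python3 look.py
```

```text
t 2.4 board xy [-0.07718795  0.10412909] z 0.10340343223503279 yaw err -0.0008964293324828787 g -0.0036482403970625674 [ 0.20617178 -0.81620288 -0.25886436]
```

Call:
send_rows(
  increments=[
    {"dx": 0,"dy": 0,"dz": 0.06,"yaw": 0,"claw": 1},
    {"dx": 0,"dy": 0,"dz": 0.112,"yaw": 0,"claw": 1},
    {"dx": 0,"dy": 0,"dz": 0.112,"yaw": 0,"claw": 1},
    {"dx": 0,"dy": 0,"dz": 0.112,"yaw": 0,"claw": 1},
    {"dx": 0,"dy": 0,"dz": 0.112,"yaw": 0,"claw": 1},
  ],
)

```text
time: 3.02
tool_pos: [0.4881, 0.0716, 0.0472]
tool_rot: [-0.0, 1.0, -0.027, 0.002]
contact_force: [-0.2, 0.0, 0.2]
gripper_width: 0.001
grasp_force: 0.0
```

```bash
python3 look.py
```

```text
t 3.025 board xy [-0.07718843  0.10439145] z 0.047161612060260434 yaw err -0.0003661658271078769 g 0.0011925265846813582 [-0.19617549  0.01326233  0.19117399]
```

Call:
send_rows(
  increments=[
    {"dx": -0.004,"dy": 0.03,"dz": 0.003,"yaw": 0,"claw": 1},
    {"dx": -0.004,"dy": 0.06,"dz": 0.003,"yaw": 0,"claw": 1},
    {"dx": -0.004,"dy": 0.09,"dz": 0.003,"yaw": 0,"claw": 1},
    {"dx": -0.004,"dy": 0.12,"dz": 0.003,"yaw": 0,"claw": 1},
    {"dx": -0.004,"dy": 0.15,"dz": 0.003,"yaw": 0,"claw": 1},
    {"dx": -0.004,"dy": 0.18,"dz": 0.003,"yaw": 0,"claw": 1},
    {"dx": -0.004,"dy": 0.21,"dz": 0.003,"yaw": 0,"claw": 1},
    {"dx": -0.004,"dy": 0.24,"dz": 0.003,"yaw": 0,"claw": 1},
    {"dx": -0.004,"dy": 0.27,"dz": 0.003,"yaw": 0,"claw": 1},
    {"dx": -0.004,"dy": 0.29,"dz": 0.003,"yaw": 0,"claw": 1},
  ],
)

```text
time: 4.28
tool_pos: [0.4768, -0.0741, 0.0438]
tool_rot: [-0.0, 1.0, -0.028, 0.0]
contact_force: [-1.5, 0.6, -0.1]
gripper_width: 0.002
grasp_force: 0.0
```

```bash
python3 look.py scene:s2
```

```text
t 4.275 board xy [-0.08063315 -0.0416609 ] z 0.04382048233119699 yaw err -0.0009247557624548278 g 0.002198315182535109 [-1.52575783  0.61502653 -0.11431056]
```

View pics/s2.png

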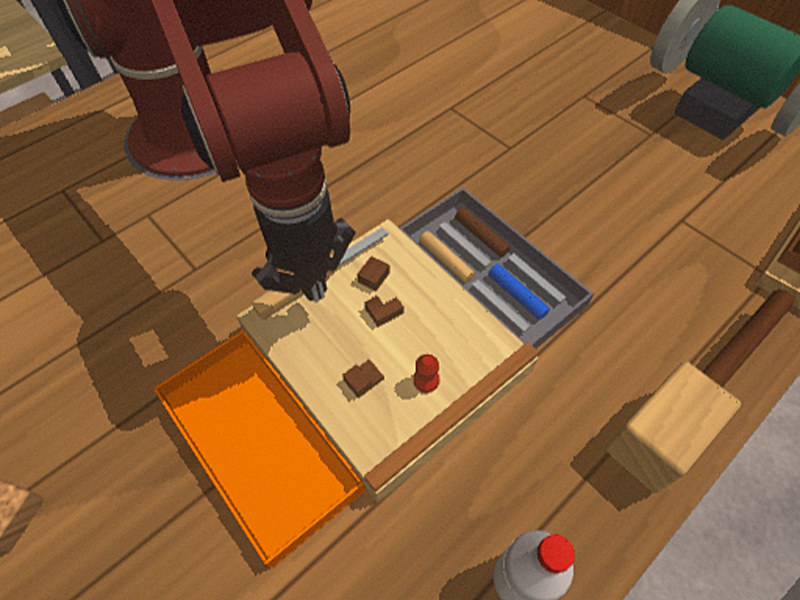

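```bash
python3 - <<'E'
from h import *
np.set_printoptions(precision=4,suppress=True)
print("tip pix at z=.044 ->board", B(ray(((316-230)*2.1,(297-215)*2.1),.044)))
s=manip.state()
def pr(X):
    p=K@(E[:3,:3]@X+E[:3,3]);return p[:2]/p[2]/.64
print("tcp expected px",pr(s["tool_pos"]))
W=manip.camera_params("wrist")["tool_from_camera"]
print("base px",pr(np.zeros(3)), "block px",pr(np.r_[q[:2]+R(q[2])@[-.08,.0486],.06]))
K2=manip.camera_params("side");
def pr2(X):
    e=K2["extrinsics"];p=K2["camera_matrix"]@(e[:3,:3]@X+e[:3,3]);return p[:2]/p[2]/.64
for b in([-.08,.0486,.06],[-.029,.023,.058],[.0335,-.0557,.055],[.085,0,.04],[-.15,-.13,.04],[-.15,.13,.04],[.15,.13,.04]):print(b,pr2(np.r_[q[:2]+R(q[2])@b[:2],b[2]]))
E
python3 look.py side:d2
```

```text
tip pix at z=.044 ->board [-0.1035 -0.0329]
tcp expected px [319.9688 312.1554]
base px [191.8474 132.9336] block px [374.2893 269.4055]
[-0.08, 0.0486, 0.06] [445.7597 326.3781]
[-0.029, 0.023, 0.058] [423.8785 301.2323]
[0.0335, -0.0557, 0.055] [419.6254 258.1016]
[0.085, 0, 0.04] [367.4332 271.9402]
[-0.15, -0.13, 0.04] [557.9702 289.0119]
[-0.15, 0.13, 0.04] [456.7094 403.1311]
[0.15, 0.13, 0.04] [269.0604 300.4359]
t 4.325 board xy [-0.08056174 -0.04239996] z 0.0438781360900898 yaw err -0.001445428360784408 g 0.0012423856066613565 [-0.51512667 -0.97427308  0.05021475]
```

View pics/d2.png

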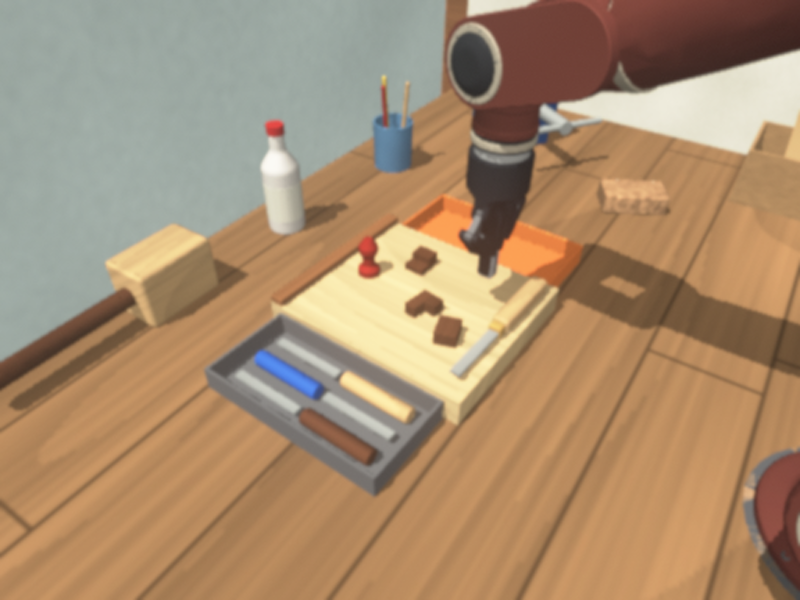

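The fingers passed above the block without touching it: the scene view puts the tip at (316,297) and the side view at (488,273), with nothing disturbed. So the tip is higher than reported, and I'll triangulate it.

```bash
python3 - <<'E'
from h import *
import cv2
np.set_printoptions(precision=4,suppress=True)
S=manip.camera_params("side");s=manip.state()
Ps=[K@E[:3],S["camera_matrix"]@S["extrinsics"][:3]]
# view 1, 2 tip pixels (800 px scale)
X=cv2.triangulatePoints(Ps[0],Ps[1],np.array([[316.],[297]])*.64,np.array([[488.],[273]])*.64);X=X[:3,0]/X[3]
print("tip",X,"board",B(X[:2]),"state",s["tool_pos"],B(s["tool_pos"][:2]))
for P in Ps:
    for z in(0,.01,.02,.03):
        p=P@np.r_[s["tool_pos"]+[0,0,z],1];print(z,p[:2]/p[2]/.64)
a=cv2.imread("pics/s2.png")[255:320,270:365];b=cv2.imread("pics/d2.png")[225:290,440:535]
cv2.imwrite("pics/tip.png",cv2.resize(cv2.hconcat([a,b]),None,fx=4,fy=4,interpolation=cv2.INTER_CUBIC))
E
```

```text
tip [ 0.4775 -0.0777  0.0857] board [-0.0797 -0.0453] state [ 0.4768 -0.074   0.0438] [-0.0806 -0.0416]
0 [320.4523 311.8271]
0.01 [319.4294 307.7946]
0.02 [318.3826 303.6683]
0.03 [317.3112 299.4447]
0 [482.4157 299.8024]
0.01 [483.1336 294.0292]
0.02 [483.8631 288.1632]
0.03 [484.6043 282.2024]
```

View pics/tip.png

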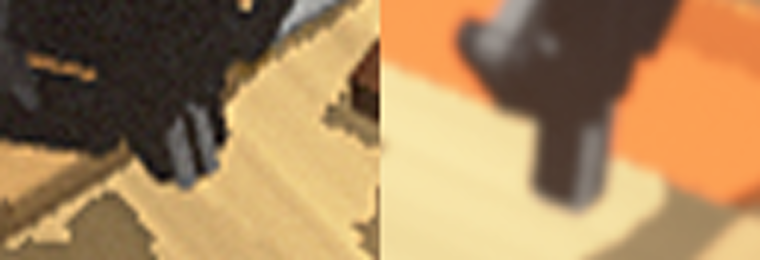

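Horizontally the tip agrees with the state, but it's really about 30–40 mm higher than reported. I'll find the true height by touching the bare board gently.

Call:
send_rows(
  increments=[
    {"dx": 0,"dy": 0,"dz": 0.01,"yaw": 0,"claw": 1},
    {"dx": 0,"dy": 0,"dz": 0.02,"yaw": 0,"claw": 1},
    {"dx": 0,"dy": 0,"dz": 0.03,"yaw": 0,"claw": 1},
    {"dx": 0,"dy": 0,"dz": 0.04,"yaw": 0,"claw": 1},
    {"dx": 0,"dy": 0,"dz": 0.04,"yaw": 0,"claw": 1},
  ],
)

```text
time: 5.0
tool_pos: [0.4763, -0.0728, 0.0231]
tool_rot: [-0.0, 1.0, -0.027, -0.001]
contact_force: [-0.1, 0.2, -0.7]
gripper_width: 0.002
grasp_force: 0.0
```

Call:
send_rows(
  increments=[
    {"dx": 0,"dy": 0,"dz": 0.006,"yaw": 0,"claw": 1},
    {"dx": 0,"dy": 0,"dz": 0.006,"yaw": 0,"claw": 1},
  ],
)

```text
time: 5.25
tool_pos: [0.4767, -0.0731, 0.0207]
tool_rot: [-0.0, 1.0, -0.027, -0.0]
contact_force: [-0.2, 0.2, -0.4]
gripper_width: -0.002
grasp_force: 0.0
```

```bash
python3 look.py side:d3 scene:s3; python3 - <<'E'
import cv2
a=cv2.imread("pics/s3.png")[255:355,270:370];b=cv2.imread("pics/d3.png")[225:325,440:540]
cv2.imwrite("pics/tip2.png",cv2.resize(cv2.hconcat([a,b]),None,fx=4,fy=4,interpolation=cv2.INTER_CUBIC))
E
```

```text
t 5.25 board xy [-0.08076288 -0.04065716] z 0.020657525573786792 yaw err -0.0004568217041754641 g -0.0016739656813357696 [-0.23460564  0.24755349 -0.35048763]
```

View pics/tip2.png

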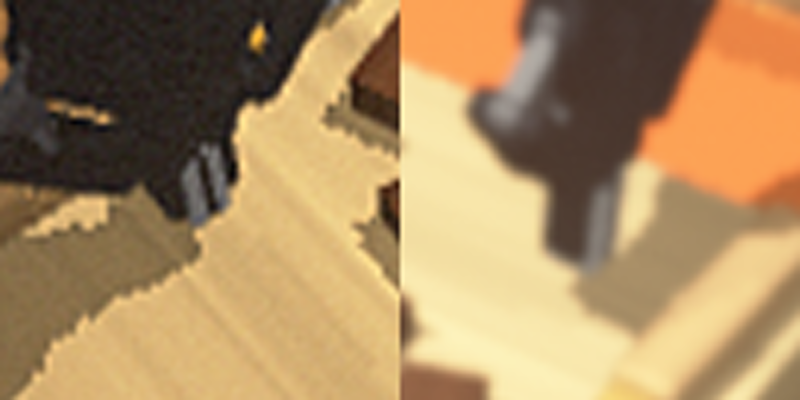

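The tip is still above its shadow with no force, at a reported z of 0.021. The height reading is clearly biased, so I'll keep going down in small steps.

Call:
send_rows(
  increments=[
    {"dx": 0,"dy": 0,"dz": 0.006,"yaw": 0,"claw": 1},
    {"dx": 0,"dy": 0,"dz": 0.006,"yaw": 0,"claw": 1},
  ],
)

```text
time: 5.6
tool_pos: [0.4765, -0.073, 0.0175]
tool_rot: [-0.0, 1.0, -0.027, -0.0]
contact_force: [0.6, -0.3, 0.7]
gripper_width: -0.003
grasp_force: 0.0
```

Call:
send_rows(
  increments=[
    {"dx": 0,"dy": 0,"dz": 0.006,"yaw": 0,"claw": 1},
    {"dx": 0,"dy": 0,"dz": 0.006,"yaw": 0,"claw": 1},
  ],
)

```text
time: 5.85
tool_pos: [0.4765, -0.073, 0.0144]
tool_rot: [-0.0, 1.0, -0.027, -0.0]
contact_force: [0.2, 0.7, -0.6]
gripper_width: 0.004
grasp_force: 0.0
```

Call:
send_rows(
  increments=[
    {"dx": 0,"dy": 0,"dz": 0.005,"yaw": 0,"claw": 1},
    {"dx": 0,"dy": 0,"dz": 0.005,"yaw": 0,"claw": 1},
  ],
)

```text
time: 6.1
tool_pos: [0.4766, -0.073, 0.0121]
tool_rot: [-0.0, 1.0, -0.027, -0.0]
contact_force: [0.6, -1.1, -0.3]
gripper_width: 0.001
grasp_force: 0.0
```

Call:
send_rows(
  increments=[
    {"dx": 0,"dy": 0,"dz": 0.004,"yaw": 0,"claw": 1},
    {"dx": 0,"dy": 0,"dz": 0.004,"yaw": 0,"claw": 1},
  ],
)

```text
time: 6.35
tool_pos: [0.4766, -0.073, 0.0101]
tool_rot: [-0.0, 1.0, -0.027, -0.0]
contact_force: [0.4, -0.3, 0.6]
gripper_width: 0.002
grasp_force: 0.0
```

Call:
send_rows(
  increments=[
    {"dx": 0,"dy": 0,"dz": 0.004,"yaw": 0,"claw": 1},
    {"dx": 0,"dy": 0,"dz": 0.004,"yaw": 0,"claw": 1},
  ],
)

```text
time: 6.6
tool_pos: [0.4766, -0.073, 0.0081]
tool_rot: [-0.0, 1.0, -0.027, -0.0]
contact_force: [-0.3, -0.0, -0.7]
gripper_width: 0.004
grasp_force: 0.0
```

Call:
send_rows(
  increments=[
    {"dx": 0,"dy": 0,"dz": 0.003,"yaw": 0,"claw": 1},
    {"dx": 0,"dy": 0,"dz": 0.003,"yaw": 0,"claw": 1},
  ],
)

```text
time: 6.85
tool_pos: [0.4766, -0.0731, 0.0066]
tool_rot: [-0.0, 1.0, -0.027, -0.0]
contact_force: [0.2, -0.6, -0.4]
gripper_width: 0.0
grasp_force: 0.0
```

Call:
send_rows(
  increments=[
    {"dx": 0,"dy": 0,"dz": 0.003,"yaw": 0,"claw": 1},
    {"dx": 0,"dy": 0,"dz": 0.003,"yaw": 0,"claw": 1},
  ],
)

```text
time: 7.1
tool_pos: [0.4766, -0.073, 0.0051]
tool_rot: [-0.0, 1.0, -0.027, -0.0]
contact_force: [0.5, 0.2, -0.3]
gripper_width: 0.001
grasp_force: 0.0
```

Call:
send_rows(
  increments=[
    {"dx": 0,"dy": 0,"dz": 0.003,"yaw": 0,"claw": 1},
    {"dx": 0,"dy": 0,"dz": 0.003,"yaw": 0,"claw": 1},
  ],
)

```text
time: 7.35
tool_pos: [0.4767, -0.073, 0.0036]
tool_rot: [-0.0, 1.0, -0.027, -0.0]
contact_force: [-0.3, 0.3, -0.1]
gripper_width: 0.0
grasp_force: 0.0
```

Call:
send_rows(
  increments=[
    {"dx": 0,"dy": 0,"dz": 0.003,"yaw": 0,"claw": 1},
    {"dx": 0,"dy": 0,"dz": 0.003,"yaw": 0,"claw": 1},
  ],
)

```text
time: 7.6
tool_pos: [0.4767, -0.0731, 0.0021]
tool_rot: [-0.0, 1.0, -0.027, -0.0]
contact_force: [0.6, -0.2, 0.1]
gripper_width: 0.003
grasp_force: 0.0
```

Call:
send_rows(
  increments=[
    {"dx": 0,"dy": 0,"dz": 0.003,"yaw": 0,"claw": 1},
    {"dx": 0,"dy": 0,"dz": 0.003,"yaw": 0,"claw": 1},
  ],
)

```text
time: 7.85
tool_pos: [0.4766, -0.073, 0.0006]
tool_rot: [-0.0, 1.0, -0.027, -0.0]
contact_force: [-0.7, -0.3, -0.2]
gripper_width: -0.002
grasp_force: 0.0
```

Call:
send_rows(
  increments=[
    {"dx": 0,"dy": 0,"dz": 0.003,"yaw": 0,"claw": 1},
    {"dx": 0,"dy": 0,"dz": 0.003,"yaw": 0,"claw": 1},
  ],
)

```text
time: 8.1
tool_pos: [0.477, -0.0731, 0.0]
tool_rot: [0.0, 1.0, -0.027, -0.0]
contact_force: [-2.0, -0.6, 4.9]
gripper_width: 0.002
grasp_force: 2.5
```

Call:
send_rows(
  increments=[
    {"dx": 0,"dy": 0,"dz": 0.003,"yaw": 0,"claw": 1},
    {"dx": 0,"dy": 0,"dz": 0.003,"yaw": 0,"claw": 1},
  ],
)

```text
time: 8.35
tool_pos: [0.477, -0.0732, -0.0]
tool_rot: [-0.0, 1.0, -0.027, -0.001]
contact_force: [-8.2, 2.5, 16.2]
gripper_width: -0.002
grasp_force: 7.5
```

Call:
send_rows(
  increments=[
    {"dx": 0,"dy": 0,"dz": 0.003,"yaw": 0,"claw": 1},
    {"dx": 0,"dy": 0,"dz": 0.003,"yaw": 0,"claw": 1},
  ],
)

```text
time: 8.6
tool_pos: [0.4769, -0.0732, -0.0001]
tool_rot: [-0.0, 1.0, -0.027, -0.001]
contact_force: [-13.3, 3.2, 25.7]
gripper_width: 0.005
grasp_force: 12.5
```

Contact comes at a reported z of about 0, so the reading is 40 mm low: it reads 0 when the tips are on the board top. I'll go back up and over, then push with the tips about 5 mm above the board.

Call:
send_rows(
  increments=[
    {"dx": 0,"dy": 0,"dz": -0.12,"yaw": 0,"claw": 1},
    {"dx": 0,"dy": 0,"dz": -0.12,"yaw": 0,"claw": 1},
    {"dx": 0,"dy": -0.1,"dz": -0.12,"yaw": 0,"claw": 1},
    {"dx": 0,"dy": -0.2,"dz": -0.12,"yaw": 0,"claw": 1},
    {"dx": 0,"dy": -0.3,"dz": -0.12,"yaw": 0,"claw": 1},
    {"dx": 0,"dy": -0.3,"dz": -0.12,"yaw": 0,"claw": 1},
    {"dx": 0,"dy": -0.3,"dz": -0.06,"yaw": 0,"claw": 1},
    {"dx": 0,"dy": -0.3,"dz": -0.018,"yaw": 0,"claw": 1},
    {"dx": 0,"dy": -0.3,"dz": -0.018,"yaw": 0,"claw": 1},
    {"dx": 0,"dy": -0.3,"dz": -0.018,"yaw": 0,"claw": 1},
  ],
)

```text
time: 9.85
tool_pos: [0.4854, 0.0761, 0.0058]
tool_rot: [0.0, 1.0, -0.028, 0.0]
contact_force: [-0.2, 0.8, -0.1]
gripper_width: 0.001
grasp_force: 0.0
```

```bash
python3 look.py
```

```text
t 9.85 board xy [-0.08012213  0.10879538] z 0.00582634705556144 yaw err -0.0011910596632284387 g 0.0007385339094849756 [-0.18621906  0.76875265 -0.13774477]
```

Call:
send_rows(
  increments=[
    {"dx": 0,"dy": 0.028,"dz": 0,"yaw": 0,"claw": 1},
    {"dx": 0,"dy": 0.056,"dz": 0,"yaw": 0,"claw": 1},
    {"dx": 0,"dy": 0.084,"dz": 0,"yaw": 0,"claw": 1},
    {"dx": 0,"dy": 0.112,"dz": 0,"yaw": 0,"claw": 1},
    {"dx": 0,"dy": 0.14,"dz": 0,"yaw": 0,"claw": 1},
    {"dx": 0,"dy": 0.168,"dz": 0,"yaw": 0,"claw": 1},
    {"dx": 0,"dy": 0.196,"dz": 0,"yaw": 0,"claw": 1},
    {"dx": 0,"dy": 0.224,"dz": 0,"yaw": 0,"claw": 1},
    {"dx": 0,"dy": 0.252,"dz": 0,"yaw": 0,"claw": 1},
    {"dx": 0,"dy": 0.28,"dz": 0,"yaw": 0,"claw": 1},
    {"dx": 0,"dy": 0.308,"dz": 0,"yaw": 0,"claw": 1},
    {"dx": 0,"dy": 0.336,"dz": 0,"yaw": 0,"claw": 1},
    {"dx": 0,"dy": 0.364,"dz": 0,"yaw": 0,"claw": 1},
    {"dx": 0,"dy": 0.392,"dz": 0,"yaw": 0,"claw": 1},
    {"dx": 0,"dy": 0.42,"dz": 0,"yaw": 0,"claw": 1},
    {"dx": 0,"dy": 0.448,"dz": 0,"yaw": 0,"claw": 1},
    {"dx": 0,"dy": 0.476,"dz": 0,"yaw": 0,"claw": 1},
    {"dx": 0,"dy": 0.504,"dz": 0,"yaw": 0,"claw": 1},
    {"dx": 0,"dy": 0.504,"dz": 0,"yaw": 0,"claw": 1},
    {"dx": 0,"dy": 0.504,"dz": 0,"yaw": 0,"claw": 1},
  ],
)

```text
time: 12.35
tool_pos: [0.4711, -0.1748, 0.0052]
tool_rot: [-0.0, 1.0, -0.027, -0.0]
contact_force: [0.4, 0.0, 0.2]
gripper_width: 0.002
grasp_force: 0.0
```

```bash
python3 look.py scene:s4
```

```text
t 12.35 board xy [-0.08080156 -0.14255163] z 0.005209318752067142 yaw err -0.0005306664310871789 g 0.001857576010755948 [0.37389876 0.00276159 0.16997358]
```

View pics/s4.png

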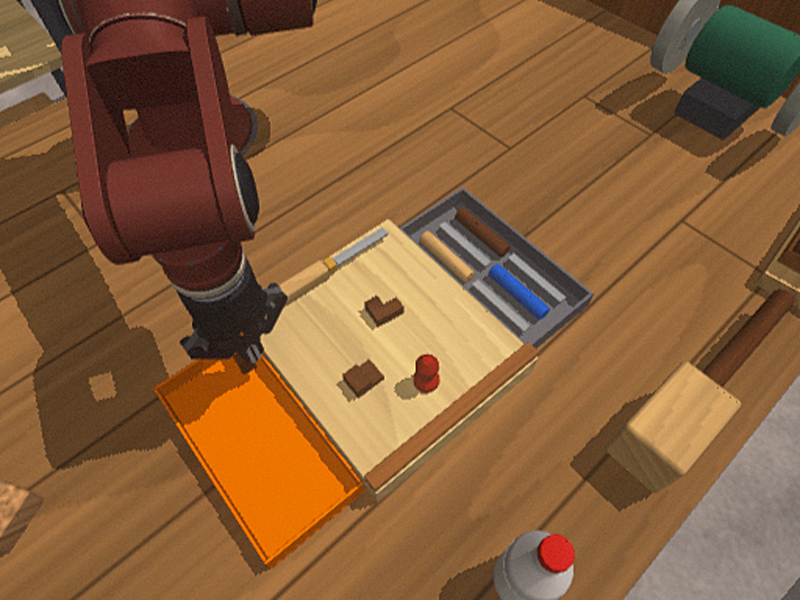

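The block has gone over the edge. The corner at (384,309), step at (363,378), finial and chisel are unmoved. Next is the corner piece, with the finger going into its notch at board x −0.040.

Call:
send_rows(
  increments=[
    {"dx": 0,"dy": 0,"dz": -0.12,"yaw": 0,"claw": 1},
    {"dx": 0,"dy": 0,"dz": -0.12,"yaw": 0,"claw": 1},
    {"dx": 0.082,"dy": -0.11,"dz": -0.12,"yaw": 0,"claw": 1},
    {"dx": 0.082,"dy": -0.22,"dz": -0.12,"yaw": 0,"claw": 1},
    {"dx": 0.082,"dy": -0.33,"dz": -0.12,"yaw": 0,"claw": 1},
    {"dx": 0.082,"dy": -0.455,"dz": -0.12,"yaw": 0,"claw": 1},
    {"dx": 0.082,"dy": -0.455,"dz": -0.12,"yaw": 0,"claw": 1},
    {"dx": 0.082,"dy": -0.455,"dz": -0.12,"yaw": 0,"claw": 1},
    {"dx": 0.082,"dy": -0.455,"dz": -0.06,"yaw": 0,"claw": 1},
    {"dx": 0.082,"dy": -0.455,"dz": 0,"yaw": 0,"claw": 1},
    {"dx": 0.082,"dy": -0.455,"dz": 0,"yaw": 0,"claw": 1},
    {"dx": 0.082,"dy": -0.455,"dz": 0,"yaw": 0,"claw": 1},
  ],
)

```text
time: 13.9
tool_pos: [0.5253, 0.049, 0.0062]
tool_rot: [0.0, 1.0, -0.028, 0.001]
contact_force: [0.2, -0.2, 0.5]
gripper_width: 0.001
grasp_force: 0.0
```

```bash
cat > dark.py <<'E'
from h import *
import cv2
f=manip.grab_frame("scene").astype(int);cv2.imwrite("pics/last.png",cv2.resize(f[:,:,::-1].astype('uint8'),(800,600),interpolation=cv2.INTER_CUBIC))
m=((f.sum(2)<230)&(f[:,:,0]-f[:,:,2]>25)&(f[:,:,0]<125)&(f[:,:,0]-f[:,:,1]<70)).astype('uint8')
n,l,st,ce=cv2.connectedComponentsWithStats(m)
for i in range(1,n):
    if 40<st[i,4]<400:
        c=((ce[i]/.64)-[230,215])*2.1
        b=B(ray(c,.055));b0=B(ray(c,.014))
        if abs(b[0])<.16 and -.3<b[1]<.14: print("area",st[i,4],"px800",(ce[i]/.64).round(),"board-level",b.round(3),"tray-level",b0.round(3))
E
python3 look.py; python3 dark.py
```

```text
t 13.9 board xy [-0.03881834  0.08384694] z 0.0062098419121257645 yaw err -0.0019759393606423453 g 0.0014245254750263334 [ 0.16122524 -0.16781305  0.45793044]
area 245 px800 [381. 309.] board-level [-0.027  0.019] tray-level [-0.048  0.033]
area 249 px800 [241. 355.] board-level [-0.085 -0.156] tray-level [-0.11  -0.153]
area 123 px800 [421. 376.] board-level [ 0.078 -0.002] tray-level [0.064 0.011]
area 256 px800 [362. 378.] board-level [ 0.035 -0.059] tray-level [ 0.018 -0.05 ]
area 60 px800 [298. 407.] board-level [ 0.017 -0.139] tray-level [-0.001 -0.135]
area 67 px800 [359. 500.] board-level [ 0.146 -0.147] tray-level [ 0.137 -0.143]
```

Call:
send_rows(
  increments=[
    {"dx": -0.002,"dy": 0.026,"dz": 0,"yaw": 0,"claw": 1},
    {"dx": -0.002,"dy": 0.052,"dz": 0,"yaw": 0,"claw": 1},
    {"dx": -0.002,"dy": 0.078,"dz": 0,"yaw": 0,"claw": 1},
    {"dx": -0.002,"dy": 0.104,"dz": 0,"yaw": 0,"claw": 1},
    {"dx": -0.002,"dy": 0.13,"dz": 0,"yaw": 0,"claw": 1},
    {"dx": -0.002,"dy": 0.156,"dz": 0,"yaw": 0,"claw": 1},
    {"dx": -0.002,"dy": 0.182,"dz": 0,"yaw": 0,"claw": 1},
    {"dx": -0.002,"dy": 0.208,"dz": 0,"yaw": 0,"claw": 1},
    {"dx": -0.002,"dy": 0.234,"dz": 0,"yaw": 0,"claw": 1},
    {"dx": -0.002,"dy": 0.26,"dz": 0,"yaw": 0,"claw": 1},
  ],
)

```text
time: 15.2
tool_pos: [0.5164, -0.0807, 0.0053]
tool_rot: [0.0, 1.0, -0.027, 0.0]
contact_force: [0.4, 1.0, -0.9]
gripper_width: 0.0
grasp_force: 0.1
```

```bash
python3 look.py; python3 dark.py
```

```text
t 15.2 board xy [-0.0406654  -0.04608745] z 0.0053042826409676475 yaw err -0.00042188338448217316 g 4.3612217924511365e-05 [ 0.36196708  0.9780571  -0.85918332]
area 228 px800 [329. 348.] board-level [-0.024 -0.066] tray-level [-0.045 -0.057]
area 250 px800 [241. 355.] board-level [-0.085 -0.156] tray-level [-0.11  -0.153]
area 118 px800 [421. 375.] board-level [ 0.077 -0.002] tray-level [0.063 0.011]
area 237 px800 [362. 378.] board-level [ 0.035 -0.06 ] tray-level [ 0.018 -0.05 ]
area 44 px800 [304. 413.] board-level [ 0.027 -0.139] tray-level [ 0.01  -0.135]
area 54 px800 [172. 410.] board-level [-0.073 -0.255] tray-level [-0.097 -0.259]
area 181 px800 [336. 535.] board-level [ 0.159 -0.186] tray-level [ 0.15  -0.186]
```

Call:
send_rows(
  increments=[
    {"dx": 0,"dy": 0.026,"dz": 0,"yaw": 0,"claw": 1},
    {"dx": 0,"dy": 0.052,"dz": 0,"yaw": 0,"claw": 1},
    {"dx": 0,"dy": 0.078,"dz": 0,"yaw": 0,"claw": 1},
    {"dx": 0,"dy": 0.104,"dz": 0,"yaw": 0,"claw": 1},
    {"dx": 0,"dy": 0.13,"dz": 0,"yaw": 0,"claw": 1},
    {"dx": 0,"dy": 0.156,"dz": 0,"yaw": 0,"claw": 1},
    {"dx": 0,"dy": 0.182,"dz": 0,"yaw": 0,"claw": 1},
    {"dx": 0,"dy": 0.21,"dz": 0,"yaw": 0,"claw": 1},
    {"dx": 0,"dy": 0.21,"dz": 0,"yaw": 0,"claw": 1},
    {"dx": 0,"dy": 0.21,"dz": 0,"yaw": 0,"claw": 1},
  ],
)

```text
time: 16.5
tool_pos: [0.5106, -0.1845, 0.0052]
tool_rot: [-0.0, 1.0, -0.027, -0.0]
contact_force: [0.4, 0.4, -0.2]
gripper_width: -0.0
grasp_force: 0.0
```

```bash
python3 look.py; python3 dark.py
```

```text
t 16.5 board xy [-0.04082534 -0.15010085] z 0.005189527271070145 yaw err -0.000542906890789896 g -0.00032321201353777433 [ 0.37222124  0.42069569 -0.19879075]
area 131 px800 [421. 375.] board-level [ 0.078 -0.002] tray-level [0.063 0.011]
area 229 px800 [362. 379.] board-level [ 0.036 -0.06 ] tray-level [ 0.019 -0.051]
area 121 px800 [174. 407.] board-level [-0.075 -0.251] tray-level [-0.1   -0.255]
area 90 px800 [316. 430.] board-level [ 0.054 -0.138] tray-level [ 0.038 -0.134]
area 326 px800 [257. 416.] board-level [-0.004 -0.182] tray-level [-0.024 -0.181]
area 230 px800 [338. 532.] board-level [ 0.158 -0.183] tray-level [ 0.149 -0.182]
```

Corner is in the tray. Now the step: go to board (0.033, 0.0), then down and sweep.

Call:
send_rows(
  increments=[
    {"dx": 0,"dy": 0,"dz": -0.14,"yaw": 0,"claw": 1},
    {"dx": 0,"dy": 0,"dz": -0.14,"yaw": 0,"claw": 1},
    {"dx": 0.075,"dy": -0.1,"dz": -0.14,"yaw": 0,"claw": 1},
    {"dx": 0.148,"dy": -0.2,"dz": -0.14,"yaw": 0,"claw": 1},
    {"dx": 0.148,"dy": -0.3,"dz": -0.14,"yaw": 0,"claw": 1},
    {"dx": 0.148,"dy": -0.3,"dz": -0.14,"yaw": 0,"claw": 1},
    {"dx": 0.148,"dy": -0.3,"dz": -0.14,"yaw": 0,"claw": 1},
    {"dx": 0.148,"dy": -0.3,"dz": -0.06,"yaw": 0,"claw": 1},
    {"dx": 0.148,"dy": -0.3,"dz": 0.001,"yaw": 0,"claw": 1},
    {"dx": 0.148,"dy": -0.3,"dz": 0.001,"yaw": 0,"claw": 1},
    {"dx": 0.148,"dy": -0.3,"dz": 0.001,"yaw": 0,"claw": 1},
  ],
)

```text
time: 17.92
tool_pos: [0.5929, -0.04, 0.0053]
tool_rot: [0.0, 1.0, -0.028, 0.0]
contact_force: [-0.1, 0.9, -0.6]
gripper_width: 0.002
grasp_force: 0.0
```

```bash
python3 look.py; python3 dark.py
```

```text
t 17.925 board xy [ 0.03352491 -0.0013006 ] z 0.005326273733770218 yaw err -0.0018798637174477356 g 0.0015483818584700784 [-0.11906675  0.93738075 -0.55055063]
area 237 px800 [241. 355.] board-level [-0.085 -0.155] tray-level [-0.11  -0.153]
area 344 px800 [361. 377.] board-level [ 0.034 -0.059] tray-level [ 0.016 -0.05 ]
area 71 px800 [422. 379.] board-level [ 0.082 -0.004] tray-level [0.068 0.009]
area 351 px800 [257. 416.] board-level [-0.004 -0.181] tray-level [-0.024 -0.18 ]
```

Call:
send_rows(
  increments=[
    {"dx": 0,"dy": 0.025,"dz": 0,"yaw": 0,"claw": 1},
    {"dx": 0,"dy": 0.05,"dz": 0,"yaw": 0,"claw": 1},
    {"dx": 0,"dy": 0.075,"dz": 0,"yaw": 0,"claw": 1},
    {"dx": 0,"dy": 0.1,"dz": 0,"yaw": 0,"claw": 1},
    {"dx": 0,"dy": 0.125,"dz": 0,"yaw": 0,"claw": 1},
    {"dx": 0,"dy": 0.15,"dz": 0,"yaw": 0,"claw": 1},
    {"dx": 0,"dy": 0.175,"dz": 0,"yaw": 0,"claw": 1},
    {"dx": 0,"dy": 0.2,"dz": 0,"yaw": 0,"claw": 1},
    {"dx": 0,"dy": 0.225,"dz": 0,"yaw": 0,"claw": 1},
    {"dx": 0,"dy": 0.25,"dz": 0,"yaw": 0,"claw": 1},
    {"dx": 0,"dy": 0.275,"dz": 0,"yaw": 0,"claw": 1},
    {"dx": 0,"dy": 0.295,"dz": 0,"yaw": 0,"claw": 1},
    {"dx": 0,"dy": 0.295,"dz": 0,"yaw": 0,"claw": 1},
    {"dx": 0,"dy": 0.295,"dz": 0,"yaw": 0,"claw": 1},
    {"dx": 0,"dy": 0.295,"dz": -0.14,"yaw": 0,"claw": 1},
    {"dx": 0,"dy": 0.295,"dz": -0.3,"yaw": 0,"claw": 1},
    {"dx": 0,"dy": 0.4,"dz": -0.4,"yaw": 0,"claw": 1},
    {"dx": 0,"dy": 0.6,"dz": -0.4,"yaw": 0,"claw": 1},
    {"dx": 0,"dy": 0.7,"dz": -0.4,"yaw": 0,"claw": 1},
    {"dx": 0,"dy": 0.8,"dz": -0.4,"yaw": 0,"claw": 1},
  ],
)

```text
time: 20.48
tool_pos: [0.573, -0.4088, 0.2043]
tool_rot: [0.0, 1.0, -0.027, 0.001]
contact_force: [1.1, 1.1, -0.1]
gripper_width: -0.001
grasp_force: 0.0
```

```bash
python3 look.py; python3 dark.py
```

```text
t 20.475 board xy [ 0.03359387 -0.37069059] z 0.2043359105221354 yaw err 0.0007738429744143169 g -0.0006974228753644742 [ 1.06971296  1.09741905 -0.11166211]
area 47 px800 [241. 332.] board-level [-0.114 -0.138] tray-level [-0.141 -0.134]
area 161 px800 [422. 376.] board-level [ 0.079 -0.003] tray-level [0.065 0.01 ]
area 338 px800 [257. 416.] board-level [-0.004 -0.182] tray-level [-0.024 -0.181]
area 235 px800 [291. 440.] board-level [ 0.045 -0.167] tray-level [ 0.028 -0.165]
```

View pics/last.png

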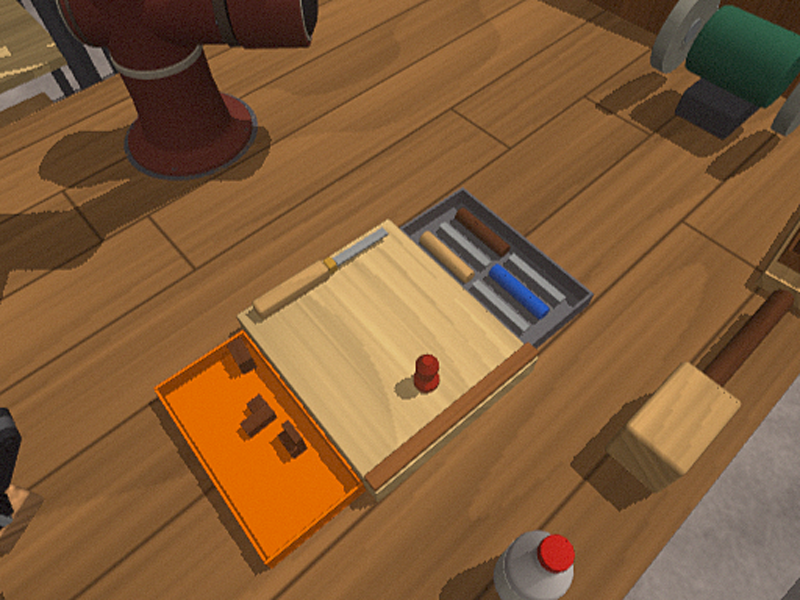

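All three offcuts are in the tray at (243,358), (257,415) and (291,440). The finial is standing at (427,375) and the chisel hasn't moved. The arm is clear, so I'll hand in.

```bash
python3 -c "
from plant import manip
print(manip.job_done())"
```

```text
the job is handed in; nothing more can be done
None
```

All three offcuts were swept into the orange tray, with the finial still standing and the chisel where it lay; the job was handed in at about 20.5 s of the 64 s allowed, and no verdict was returned.

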